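# Pack the marbling caddy

## Robot

A 7-joint arm with a two-finger parallel gripper is mounted at the origin on the work surface; the furniture and walls round the work are solid. World frame = base frame: x ahead of the robot, y to its left, z up, the work surface at z = 0. Lengths are in m, angles in rad, forces in N, time in s.
With the tool pointing down it reaches from about 0.4 to 0.925 m from the base axis. Payload 5.6 kg.
Tool frame: the origin (TCP) lies at the centre of the arm's flange, where the gripper is bolted on; the fingertips stand 173 mm ahead of it and the grasp point (between the pads) lies grip_depth ahead of it (grip_depth is the distance from the TCP to the grasp point, in m); z points along the fingers, y is the line along which they close (so a half turn about z gives the same grasp; the last joint's range is limited). The gripper opens to 85 mm and grips with 20 to 120 N. Pads are 22 mm wide; open, the fingers measure 114 mm over their backs; the gripper's body (76 mm by 85 mm) begins 54 mm behind the grasp point. The pads swing forward as they close: fully open they stand 13 mm farther back than shut.
Start: joints at [-1.3, 0.468, -0.012, 1.603, 0.006, 1.071, -0.056], TCP at [0.201, 0.618, 0.405] pointing down, gripper open.
Joint ranges: [-2.53, 2.53], [-0.31, 2.02], [-1.57, 1.55], [0.28, 2.44], [-1.29, 4.43], [0.15, 1.84], [-2.92, 2.92]. Speed limits (rad/s): [2.57, 2.57, 3.14, 3.14, 3.14, 3.14, 3.14].

## Interface

Orientations are given as a rotation vector (axis times angle).
In Python, from workcell import * gives the robot as it stands.
- The arm moves only by the tool play_rows, never from a script. Its argument "motion" is text: rows parted by semicolons, each of 5 numbers parted by spaces: the closure, from 0 (fully open) to 1 (shut), then the shift along the world's x, y, z in units of 0.5 m (1.0 is 0.5 m), then the turn about the world's z in units of 0.5 rad (1.0 is 0.5 rad). A call has 1 to 20 rows; each row is the pose to reach, as a shift and turn from the pose commanded when the call began; what a row does not reach only later rows make up. A row lasts 1/10 s, in which the tool goes at most 50 mm and 8.59 degrees, less where a joint would pass 70% of its speed; a pose out of reach is approached as far as the arm can. A call with a number of a shift or a turn outside -1 to 1 is refused whole. A call with a gripper value outside its range is refused whole. The fingers move at their own pace and stop on an object; the grip force is fixed at half the most. Time passes only in rows, so rows that repeat a pose let the fingers close. It gives the time, the measured TCP pose, the force, the opening and the grip force at its end, in the units of the state.
- sense(): the state, without advancing time (a new reading comes with each control period).
- capture(name): name is "scene" or "side" or "wrist"; returns (picture, depth): 400x640x3 uint8, red, green, blue; 400x640 float32, m along the optical axis (not along the pixel's ray), 0 where there is no reading.
- camera_params(name): a dict with "intrinsics" (3x3 intrinsics, pixels), "R" (3x3) and "t" (3): a world point X has camera coordinates R X + t. Camera axes: x right, y down, z forward; pixel columns grow to the right and rows downward; lengths in m; the calibration is good to about 2 mm. A picture is of the moment at which its call begins: read the wrist's pose just before it. camera_params takes no time and is no camera call; for the wrist camera it gives the pose at the moment of the call.
- job_done(): hands the job in; it is judged then, once.
Trained networks look in the newest picture that a camera, given by its name, has taken for a name from the list of things; names that differ only in an ending like _2 or _b are one class to them, and where a whole thing is asked for, a point or a joint stands for the part that bears it (a point fixed in the world has none). Each returns a list of dicts, best first, with "conf" (0 to 1); they miss things now and then, are a little off and sometimes report something else, mostly with a low value. They report only what shows in the picture. A call takes as long as a camera call. They do not tell look-alikes from the thing itself.
- search_frame(camera, query): "location" ([row, column] as shares, 0 to 1, of the picture: columns of its width, rows of its height, amid what is visible of it).
The state is a dict: "t": time; "joints": joint angles; "qvel": joint speeds; "tau": joint torques, N m; "ee_pos": TCP position; "ee_rot": TCP orientation; "force": force on the tool from outside, world axes, zero at the start; "torque": the same for the moment, N m; "width": opening from 0.0 (shut) to 1.0 (fully open); "grasp_force": force on a finger pad.
Only numpy, scipy, OpenCV 4.12 (cv2) and the standard library are available. Lean on these libraries where they do the work, as an engineer would, in place of code of your own. Each camera call takes 0.05 s, during which the arm holds its last target. There are 200 camera calls.

## Task

Pack the plywood caddy: in its front row, nearest the robot, stand the low open jar in the middle bay, between the jar of brushes on its left and the jar with the stirring stick on its right (as seen from the robot), and put the wooden lid on the low jar. Of the three identical white closed jars only one is full, which only its weight tells: stand that one in the bay directly behind the low jar and leave the two empty ones upright on the table outside the caddy. Do not tip the open jars over or disturb the twig jar and the dropper bottle on the table.

Things in the scene. Friction and masses are not known exactly. Their poses are not given: they have to be found in the camera images.
- caddy: Plywood tray, fixed, 180 (its x) by 258 mm (y), 6 mm floor, walls to 20 mm above the table. Origin: centre of underside; x to the back, y left, yaw within 0.22. Front bays 78x78 mm, centred at x -45, y +84 (left), 0, -84 (right); middle back bay 84x78 mm, centred at x +42, y 0. Dropper bottles up to 99 mm tall and an offcut are fixed in the outer ones. Hold jars above their lowest 14 mm
- brush_jar: Glass jar with six stubby wooden brushes in it: 55 mm diameter up to 57 mm, then a neck 48 mm wide from 59 mm to the rim at 69 mm; brushes reach 122 mm, so hold it by the neck to keep them below the gripper. 0.2 to 0.32 kg. Origin: centre of the underside, z up
- stick_jar: Small open glass jar with one thin wooden stirring stick leaning in it. Glass 46 mm diameter, 49 mm tall; the stick's top is at 88 mm. 0.1 to 0.15 kg. Origin: centre of the underside, z up.
- low_jar: Low, wide open glass jar, nothing standing in it, a yellowish layer at the bottom: 52 mm outer diameter, 44 mm tall, mouth 37 mm clear. 0.11 to 0.17 kg. Origin: centre of the underside, z up
- lid: Turned wooden lid for the low jar: disc 55 mm diameter (z 6 to 12 mm), below it a plug 28 mm in diameter that goes into the mouth, above it a knob 20 mm in diameter (z 12 to 31 mm). Origin: centre of the plug's underside, z up. Starts knob up on the table; on the jar its origin is 38 mm above the jar's underside. 0.03 to 0.04 kg
- tub_a: White closed jar with grey cap and paper label, body 54 mm in diameter up to 48 mm height, then a shoulder, cap 48 mm wide, 82 mm tall in all; one of three that look alike (tub_a, tub_b, tub_c). One of them, any, is full (0.24 to 0.36 kg), the other two are empty (0.035 to 0.055 kg); only the weight tells. Origin: centre of the underside, z up
- tub_b: White closed jar with grey cap and paper label, body 54 mm in diameter up to 48 mm height, then a shoulder, cap 48 mm wide, 82 mm tall in all; one of three that look alike (tub_a, tub_b, tub_c). One of them, any, is full (0.24 to 0.36 kg), the other two are empty (0.035 to 0.055 kg); only the weight tells. Origin: centre of the underside, z up
- tub_c: White closed jar with grey cap and paper label, body 54 mm in diameter up to 48 mm height, then a shoulder, cap 48 mm wide, 82 mm tall in all; one of three that look alike (tub_a, tub_b, tub_c). One of them, any, is full (0.24 to 0.36 kg), the other two are empty (0.035 to 0.055 kg); only the weight tells. Origin: centre of the underside, z up
- twig_jar: Bystander: glass jar with two long twigs in it, 334 mm tall, loose. Origin: on its underside, at the middle of its 70 by 138 mm outline (the jar itself is 58 mm across, centred at its x -6, y +40 mm)
- dropper: Bystander: slim dropper bottle with a pointed white cap, 31 mm diameter, 92 mm tall, loose on the table. Origin: centre of the underside
Things that resemble listed ones, but are neither listed nor needed, are in the scene too. Leave any black or yellow look-alike of the tub_b alone.

How it is judged:
At the end, for the whole second after the job is handed in: Low, brush and stick jar and the full tub stand upright on their bay floors (within 22 mm of bay centre along each caddy axis, tilt < 0.1 rad); lid seated level on the low jar (centres within 8 mm); both empty tubs upright on the table outside the caddy; all at rest (x of low_jar in the frame of caddy between -0.067 and -0.023 m and y of low_jar in the frame of caddy between -0.022 and 0.022 m and z of low_jar in the frame of caddy between 0.002 and 0.01 m and angle between each of low_jar, brush_jar, stick_jar, tub_b, lid, tub_a, tub_c's own z axis and vertical below 0.1 rad and x of brush_jar in the frame of caddy between -0.067 and -0.023 m and y of brush_jar in the frame of caddy between 0.062 and 0.106 m and z of brush_jar in the frame of caddy between 0.002 and 0.01 m and x of stick_jar in the frame of caddy between -0.067 and -0.023 m and y of stick_jar in the frame of caddy between -0.106 and -0.062 m and z of stick_jar in the frame of caddy between 0.002 and 0.01 m and x of tub_b in the frame of caddy between 0.02 and 0.064 m and y of tub_b in the frame of caddy between -0.022 and 0.022 m and z of tub_b in the frame of caddy between 0.002 and 0.01 m and horizontal distance between lid and low_jar below 0.008 m and z of lid in the frame of low_jar between 0.03 and 0.042 m and height (world z) of each of tub_a, tub_c below 0.006 m and linear speed of each of low_jar, brush_jar, stick_jar, tub_b, lid, tub_a, tub_c below 0.02 m/s); the robot touches nothing.
It fails at once if one of the open jars (low, brushes, stick) is tipped over (angle between any of low_jar, brush_jar, stick_jar's own z axis and vertical above 0.7 rad).
It fails at once if the twig jar is knocked over or pushed more than 4 cm (distance of twig_jar from where it was at the start of the episode above 0.04 m or angle between twig_jar's own z axis and vertical above 0.5 rad).
It fails at once if the loose dropper bottle is knocked over or pushed more than 4 cm (distance of dropper from where it was at the start of the episode above 0.04 m or angle between dropper's own z axis and vertical above 0.5 rad).
It also fails if it takes over 134 s, if anything falls off the work surface, if the arm or the gripper's body presses on something with over 40 N, if the wrist force passes 120 N, or if a joint passes its speed limit or range.

## Working session

There is one attempt and no reset: what is moved stays moved. The work goes in short steps, Python scripts to look and compute and a tool call to move; the robot and the scene stay as the last step left them, time stands still between calls to the robot, and variables do not carry over. Pictures are saved under pics/ and viewed, at most 14 in all, crops included, and the job is handed in when it is done.

Besides the shell and the picture viewer there is one more tool, called after "Request:" as a command line: name --argument value ..., lists and objects as JSON in quotes. play_rows: Moves the arm, as the interface text tells. Shifts and turns lie within -1 to 1; 1 stands for 0.5 m of shift or 0.5 rad of turn. Its arguments: {"type":"object","properties":{"motion":{"type":"string"}},"required":["motion"]}

```bash
ls; mkdir -p pics
python3 - <<'E'
from workcell import *
import cv2,numpy as np
s=sense();print(s['t'],s['ee_pos'],s['ee_rot'],s['force'],s['width'])
for n in ["scene","side"]:
    p,d=capture(n);cv2.imwrite(f'pics/{n}0.png',p[:,:,::-1]);np.save(f'{n}0.npy',d)
    c=camera_params(n);print(n,c)
    for q in ["caddy","brush_jar","stick_jar","low_jar","lid","tub_a","twig_jar","dropper"]:
        print(q,[(round(r['conf'],2),round(r['location'][0]*400),round(r['location'][1]*640)) for r in search_frame(n,q)])
E
```

```text
pics
0.0 [0.20056962 0.61800022 0.40368867] [-4.90971627e-01 -3.10280184e+00  2.92326159e-03] [ 0.14589698 -0.23182075  0.18818309] 0.9991519623235712
scene {'intrinsics': array([[507.44270795,   0.        , 326.84925636],
       [  0.        , 507.44270795, 196.97184454],
       [  0.        ,   0.        ,   1.        ]]), 'R': array([[ 0.54653576, -0.83723688,  0.01825045],
       [-0.54455695, -0.37186629, -0.75178001],
       [ 0.63620468,  0.40093625, -0.65916138]]), 't': array([-0.33502879,  0.32454263,  1.17343002])}
caddy [(0.8, 191, 332)]
brush_jar [(0.94, 234, 327)]
stick_jar [(0.94, 271, 382), (0.62, 243, 413)]
low_jar [(0.63, 203, 251), (0.59, 168, 255), (0.52, 189, 330)]
lid [(0.74, 244, 413)]
tub_a [(0.84, 170, 254), (0.74, 182, 213), (0.69, 213, 290), (0.59, 217, 389), (0.55, 194, 407)]
twig_jar [(0.72, 197, 451), (0.54, 169, 256)]
dropper [(0.51, 148, 293)]
side {'intrinsics': array([[428.06122332,   0.        , 310.20796288],
       [  0.        , 428.06122332, 203.77024256],
       [  0.        ,   0.        ,   1.        ]]), 'R': array([[ 0.83819205, -0.54534471,  0.00576523],
       [-0.25070381, -0.39467542, -0.8839564 ],
       [ 0.48433634,  0.73947986, -0.46753379]]), 't': array([-0.50159037,  0.15747194,  0.94122288])}
caddy [(0.59, 201, 322)]
brush_jar [(0.66, 227, 275)]
stick_jar [(0.78, 275, 313), (0.47, 201, 321)]
low_jar [(0.76, 198, 238)]
lid [(0.57, 262, 374), (0.42, 276, 313)]
tub_a [(0.87, 217, 392), (0.78, 172, 257), (0.78, 204, 256), (0.76, 230, 363), (0.62, 175, 214)]
twig_jar [(0.78, 220, 442)]
dropper [(0.47, 160, 307)]
```

Run:
```python
import cv2
for n,(r0,r1,c0,c1) in dict(scene=(100,320,160,520),side=(100,320,160,520)).items():
    p=cv2.imread(f'pics/{n}0.png')[r0:r1,c0:c1]
    cv2.imwrite(f'pics/{n}0z.png',cv2.resize(p,(792,484),interpolation=cv2.INTER_CUBIC))
```

```text
(no output)
```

View pics/scene0z.png

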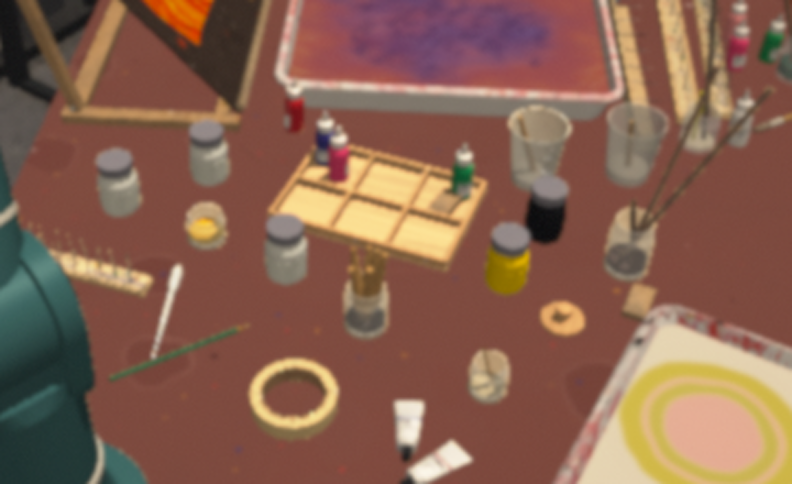

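View pics/side0z.png

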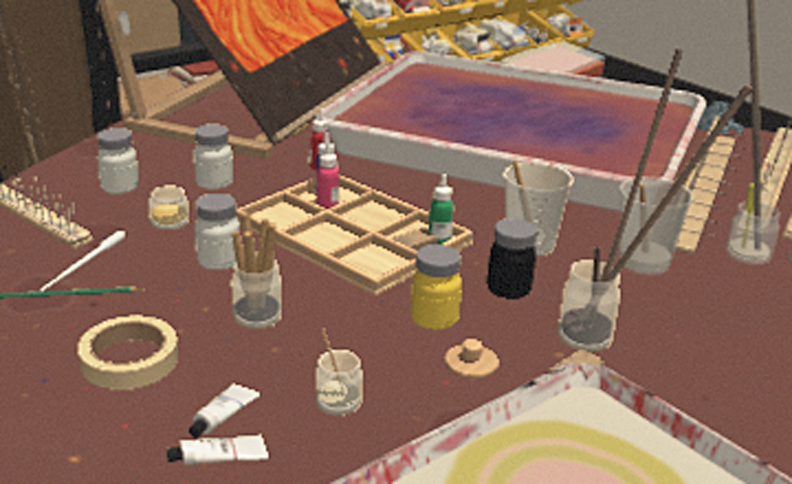

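The pictures show white tubs in the side view at about (213,175), (257,172) and (257,204); the yellow tub (358,230) and black one (393,217) are look-alikes. The low jar is at (236,194), brush jar (277,235), stick jar (314,273), lid (374,262), twig jar (427,240). The white beakers behind resemble jars but aren't needed. The choice follows the description: white tubs only. Next I'll make metric maps from depth.

```bash
cat > h.py <<'E'
from workcell import *
import numpy as np,cv2
from scipy.optimize import least_squares
def cloud(d,c):
    v,u=np.nonzero(d>0);z=d[v,u];K=c['intrinsics']
    P=np.c_[(u-K[0,2])/K[0,0]*z,(v-K[1,2])/K[1,1]*z,z]
    return (P-c['t'])@c['R'],v,u
def pix(X,c):
    q=c['intrinsics']@(c['R']@np.asarray(X)+c['t']);return q[:2]/q[2]
def ray(u,v,z,c):
    r=c['R'].T@np.linalg.solve(c['intrinsics'],[u,v,1.]);o=-c['R'].T@c['t']
    return o+r*(z-o[2])/r[2]
def circ(P,r,x0):
    f=lambda p:np.hypot(P[:,0]-p[0],P[:,1]-p[1])-r
    return least_squares(f,x0,loss='soft_l1',f_scale=.002).x
E
python3 - <<'E'
from h import *
pk=dict(brush=(275,235,.03),stick=(313,275,.02),low=(238,198,.02),lid=(374,262,.01),t1=(214,175,.05),t2=(257,172,.05),t3=(256,204,.05),yel=(363,230,.05),blk=(392,217,.05),twig=(428,240,.03),drop=(305,165,.03))
cs=camera_params('side');
M=np.zeros((450,400,3),np.uint8)
C={}
for n in ['scene','side']:
    P,v,u=cloud(np.load(n+'0.npy'),camera_params(n));C[n]=P
    k=(P[:,0]>.2)&(P[:,0]<1.1)&(abs(P[:,1])<.7)
    t=k&(P[:,2]<.003)&(P[:,2]>-.02); print(n,'table z',np.median(P[t,2]))
for q,(a,b,z) in pk.items():
    w=ray(a,b,z,cs);print(q,w.round(3))
    for n,P in C.items():
        for lo,hi,r in [(.004,.04,.027),(.06,.078,.024)]:
            k=(np.hypot(P[:,0]-w[0],P[:,1]-w[1])<.06)&(P[:,2]>lo)&(P[:,2]<hi)
            if k.sum()>15:
                x=circ(P[k],r,w[:2]);print('   ',n,lo,k.sum(),x.round(4), P[k,2].max().round(3))
# topdown
P=np.vstack([C['side'],C['scene']]);P=P[np.argsort(P[:,2])]
k=(P[:,0]>.2)&(P[:,0]<1.0)&(P[:,1]>-.5)&(P[:,1]<.5)&(P[:,2]<.2);P=P[k]
r=((1.0-P[:,0])*700).astype(int);c=((.5-P[:,1])*700).astype(int)
H=np.zeros((561,701),np.uint8);H[r,c]=np.clip(30+P[:,2]*1800,0,255)
cv2.imwrite('pics/top.png',cv2.applyColorMap(H,cv2.COLORMAP_JET))
E
```

```text
scene table z 0.0005847620433773418
side table z 0.0004633623209196797
brush [ 0.416 -0.124  0.03 ]
    scene 0.004 233 [ 0.4235 -0.1182] 0.04
    scene 0.06 130 [ 0.427  -0.1163] 0.078
    side 0.004 277 [ 0.4232 -0.1179] 0.04
    side 0.06 168 [ 0.4235 -0.1152] 0.078
stick [ 0.414 -0.294  0.02 ]
    scene 0.004 325 [ 0.4201 -0.293 ] 0.04
    side 0.004 378 [ 0.4179 -0.2903] 0.04
low [0.43  0.123 0.02 ]
    scene 0.004 335 [0.4384 0.1432] 0.04
    side 0.004 258 [0.437  0.1475] 0.04
lid [ 0.565 -0.318  0.01 ]
    scene 0.004 331 [ 0.575 -0.316] 0.034
    side 0.004 320 [ 0.5718 -0.3103] 0.032
t1 [0.411 0.248 0.05 ]
    scene 0.004 246 [0.4019 0.2462] 0.04
    scene 0.06 71 [0.3958 0.2564] 0.078
    side 0.004 181 [0.4066 0.2448] 0.04
    side 0.06 75 [0.4064 0.2506] 0.078
t2 [0.531 0.198 0.05 ]
    scene 0.004 214 [0.5172 0.194 ] 0.04
    scene 0.06 77 [0.516  0.2014] 0.078
    side 0.004 183 [0.5263 0.1859] 0.04
    side 0.06 76 [0.5251 0.1935] 0.078
t3 [0.433 0.01  0.05 ]
    scene 0.004 235 [0.4455 0.0191] 0.04
    scene 0.06 81 [0.4473 0.0207] 0.078
    side 0.004 200 [0.4453 0.0202] 0.04
    side 0.06 103 [0.4457 0.021 ] 0.078
yel [ 0.589 -0.245  0.05 ]
    scene 0.004 264 [ 0.5909 -0.2294] 0.04
    scene 0.06 77 [ 0.5921 -0.2263] 0.078
    side 0.004 291 [ 0.5901 -0.2263] 0.04
    side 0.06 116 [ 0.5907 -0.2254] 0.078
blk [ 0.69  -0.236  0.05 ]
    scene 0.004 212 [ 0.7046 -0.2269] 0.04
    scene 0.06 68 [ 0.7066 -0.2244] 0.078
    side 0.004 261 [ 0.7042 -0.2244] 0.04
    side 0.06 111 [ 0.7049 -0.2234] 0.078
twig [ 0.712 -0.34   0.03 ]
    scene 0.004 237 [ 0.7016 -0.3466] 0.039
    scene 0.06 176 [ 0.7006 -0.3456] 0.078
    side 0.004 339 [ 0.7012 -0.3471] 0.04
    side 0.06 262 [ 0.7009 -0.3471] 0.078
drop [0.712 0.207 0.03 ]
    scene 0.004 184 [0.7228 0.196 ] 0.04
    scene 0.06 103 [0.7231 0.2006] 0.078
    side 0.004 141 [0.7284 0.1931] 0.04
    side 0.06 72 [0.7247 0.1902] 0.078
```

View pics/top.png

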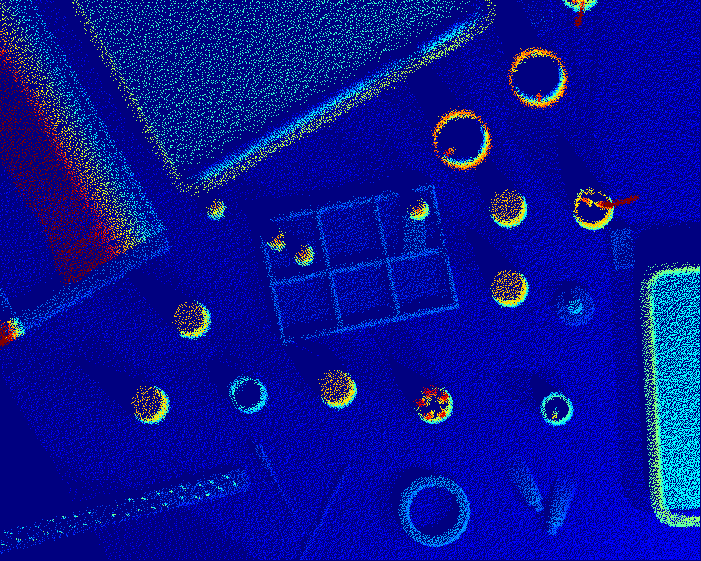

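Run:
```python
from h import *
import workcell
print([n for n in dir(workcell) if not n.startswith('_')], globals().get('grip_depth'))
C={n:cloud(np.load(n+'0.npy'),camera_params(n))[0] for n in ['scene','side']}
I=dict(t1=(150,405,.055,.08,.024),t2=(191,320,.055,.08,.024),t3=(337,389,.055,.08,.024),low=(248,395,.008,.04,.026),stick=(556,409,.008,.045,.023),brush=(434,405,.008,.05,.0275),lid=(575,308,.015,.028,.010),twig=(593,210,.01,.08,.029),drop=(217,210,.01,.05,.0155))
for q,(c,r,lo,hi,R) in I.items():
    w=(1-r/700,.5-c/700);o=[]
    for n,P in C.items():
        d=np.hypot(P[:,0]-w[0],P[:,1]-w[1])
        hi2=hi; k=(d<R+.01)&(P[:,2]>lo)&(P[:,2]<hi2)
        if q[0]=='t' and q!='twig': k&=P[:,2]<.076
        x=circ(P[k],R,w);o.append((int(k.sum()),*x.round(4)))
    print(q,np.round(w,3),o)
def f(p,P):
    c,s=np.cos(p[2]),np.sin(p[2]);D=P[:,:2]-p[:2];x=D[:,0]*c+D[:,1]*s;y=-D[:,0]*s+D[:,1]*c
    ex=np.clip(abs(x[:,None]-[-.087,-.003,.087])-.003,0,1)+np.clip(abs(y)-.129,0,1)[:,None]
    ey=np.clip(abs(y[:,None]-[-.126,-.042,.042,.126])-.003,0,1)+np.clip(abs(x)-.09,0,1)[:,None]
    return np.minimum(ex.min(1),ey.min(1))
for n,P in list(C.items())+[('both',np.vstack(list(C.values())))]:
    k=(np.hypot(P[:,0]-.623,P[:,1]+.0136)<.165)&(P[:,2]>.015)&(P[:,2]<.023)
    p=least_squares(f,[.623,-.0136,.194],args=(P[k],),loss='soft_l1',f_scale=.002)
    print(n,k.sum(),p.x.round(4),p.cost)
```

```text
['Unreachable', 'camera_params', 'capture', 'grip_depth', 'job_done', 'search_frame', 'sense'] 0.1547
t1 [0.421 0.286] [(86, np.float64(0.4239), np.float64(0.2891)), (95, np.float64(0.423), np.float64(0.2897))]
t2 [0.543 0.227] [(90, np.float64(0.5462), np.float64(0.2294)), (96, np.float64(0.5454), np.float64(0.2305))]
t3 [0.444 0.019] [(99, np.float64(0.4477), np.float64(0.0206)), (133, np.float64(0.446), np.float64(0.0211))]
low [0.436 0.146] [(246, np.float64(0.4371), np.float64(0.1462)), (242, np.float64(0.4365), np.float64(0.1465))]
stick [ 0.416 -0.294] [(282, np.float64(0.4166), np.float64(-0.2946)), (425, np.float64(0.416), np.float64(-0.2943))]
brush [ 0.421 -0.12 ] [(218, np.float64(0.4245), np.float64(-0.1178)), (332, np.float64(0.4237), np.float64(-0.1175))]
lid [ 0.56  -0.321] [(28, np.float64(0.5638), np.float64(-0.3203)), (42, np.float64(0.5631), np.float64(-0.3202))]
twig [ 0.7   -0.347] [(487, np.float64(0.7042), np.float64(-0.3461)), (762, np.float64(0.7035), np.float64(-0.3456))]
drop [0.7  0.19] [(89, np.float64(0.7057), np.float64(0.1951)), (48, np.float64(0.705), np.float64(0.1938))]
scene 918 [ 0.624  -0.0095  0.2163] 0.00531403257698038
side 906 [ 0.6233 -0.009   0.2237] 0.004889011786626697
both 1824 [ 0.6238 -0.0092  0.219 ] 0.010214133804478234
```

Run:
```python
from h import *
c=camera_params('side');im=cv2.imread('pics/side0.png')
S=4;r0,c0=150,240
z=cv2.resize(im[r0:r0+110,c0:c0+150],None,fx=S,fy=S,interpolation=cv2.INTER_CUBIC)
def line(p,a,b,col):
    q=[]
    for x,y in (a,b):
        X=[p[0]+x*np.cos(p[2])-y*np.sin(p[2]),p[1]+x*np.sin(p[2])+y*np.cos(p[2]),.02]
        u=pix(X,c);q.append((int((u[0]-c0+.5)*S),int((u[1]-r0+.5)*S)))
    cv2.line(z,*q,col,1,cv2.LINE_AA)
p=(.6238,-.0092,.219)
for x in(-.09,.09,-.003):line(p,(x,-.129),(x,.129),(255,0,0))
for y in(-.129,.129,.042,-.042):line(p,(-.09,y),(.09,y),(255,0,0))
cv2.imwrite('pics/caddy.png',z)
```

```text
(no output)
```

View pics/caddy.png

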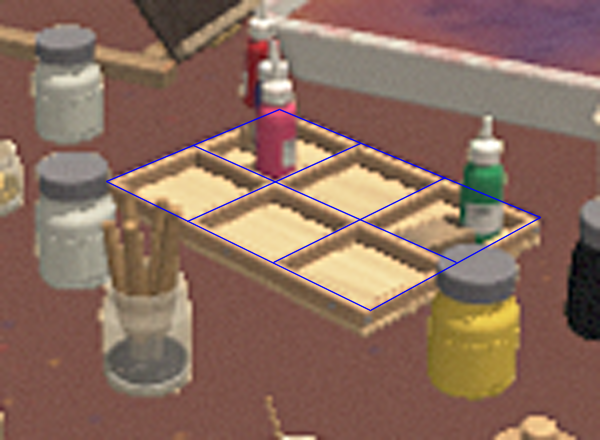

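Request:
play_rows --motion "0 0.446 -0.657 -0.1 -1; 0 0.446 -0.657 -0.1 -1; 0 0.446 -0.657 -0.1 -1; 0 0.446 -0.657 -0.1 -1; 0 0.446 -0.657 -0.1 -1; 0 0.446 -0.657 -0.1 -1; 0 0.446 -0.657 -0.1 -1; 0 0.446 -0.657 -0.1 -1; 0 0.446 -0.657 -0.1 -1; 0 0.446 -0.657 -0.1 -1; 0 0.446 -0.657 -0.1 -1; 0 0.446 -0.657 -0.1 -1"

```text
t: 2.1
ee_pos: [0.4228, 0.2913, 0.3548]
ee_rot: [-1.239, -2.887, -0.001]
force: [-0.7, 0.6, -0.1]
width: 0.997
grasp_force: 0.0
```

Request:
play_rows --motion "0 0 0 -0.12 -0.5; 0 0 0 -0.2 -1; 0 0 0 -0.258 -1; 0 0 0 -0.258 -1; 0 0 0 -0.258 -1; 1 0 0 -0.258 -1; 1 0 0 -0.258 -1; 1 0 0 -0.258 -1; 1 0 0 -0.258 -1; 1 0 0 -0.258 -1; 1 0 0 -0.258 -1; 1 0 0 -0.22 -1; 1 0 0 -0.15 -1; 1 0 0 -0.15 -1; 1 0 0 -0.15 -1;1 0 0 -0.15 -1"

```text
t: 3.7
ee_pos: [0.4233, 0.2896, 0.2792]
ee_rot: [-1.918, -2.488, 0.001]
force: [-0.3, -0.6, -1.1]
width: 0.546
grasp_force: 61.2
```

Request:
play_rows --motion "1 0 0 0 0; 1 0 0 0 0; 1 0 0 0 0; 1 0 0 0 0"

```text
t: 4.1
ee_pos: [0.4237, 0.2897, 0.2793]
ee_rot: [1.919, 2.488, -0.001]
force: [-0.2, -0.3, -0.1]
width: 0.547
grasp_force: 61.2
```

Run:
```python
from h import *
for i in range(4):
    p,d=capture('side');s=sense();print(s['force'].round(2),s['torque'].round(2),s['ee_pos'].round(4))
cv2.imwrite('pics/t1.png',p[130:250,180:330,::-1].repeat(4,0).repeat(4,1))
```

```text
[-0.15 -0.38 -0.46] [-0.03  0.02 -0.06] [0.4237 0.2897 0.2794]
[-0.34  0.22 -0.05] [ 0.11 -0.   -0.08] [0.4237 0.2897 0.2795]
[0.34 0.11 0.02] [-0.01  0.04 -0.02] [0.4237 0.2898 0.2796]
[ 0.74 -0.62 -0.06] [-0.02  0.01  0.01] [0.4237 0.2898 0.2796]
```

Request:
play_rows --motion "1 0 0 -0.05 0; 1 0 0 -0.09 0; 1 0 0 -0.108 0; 1 0 0 -0.108 0; 1 0 0 -0.108 0; 0 0 0 -0.108 0; 0 0 0 -0.108 0; 0 0 0 -0.108 0; 0 0 0 -0.108 0; 0 0 0 -0.108 0; 0 0 0 0 0; 0 0 0 0.1 0; 0 0 0 0.15 0;0 0 0 0.15 0; 0 0.246 -0.12 0.15 -0.1; 0 0.246 -0.12 0.15 -0.1; 0 0.246 -0.12 0.15 -0.1; 0 0.246 -0.12 0.15 -0.1; 0 0.246 -0.12 0.15 -0.1; 0 0.246 -0.12 0.15 -0.1"

```text
t: 6.3
ee_pos: [0.5455, 0.2306, 0.3537]
ee_rot: [-1.977, -2.439, 0.002]
force: [-0.3, 0.9, -0.7]
width: 0.997
grasp_force: 0.0
```

Request:
play_rows --motion "0 0 0 -0.12 0; 0 0 0 -0.2 0; 0 0 0 -0.258 0; 0 0 0 -0.258 0; 0 0 0 -0.258 0; 1 0 0 -0.258 0; 1 0 0 -0.258 0; 1 0 0 -0.258 0; 1 0 0 -0.258 0; 1 0 0 -0.258 0; 1 0 0 -0.258 0; 1 0 0 -0.22 0; 1 0 0 -0.15 0; 1 0 0 -0.15 0; 1 0 0 -0.15 0;1 0 0 -0.15 0; 1 0 0 -0.15 0; 1 0 0 -0.15 0"

```text
t: 8.1
ee_pos: [0.5464, 0.2296, 0.2788]
ee_rot: [-1.98, -2.439, 0.002]
force: [0.1, 0.2, -1.1]
width: 0.546
grasp_force: 61.5
```

Run:
```python
from h import *
for i in range(4):
    p,d=capture('side');s=sense();print(s['force'].round(2),s['torque'].round(2),s['ee_pos'].round(4))
```

```text
[-0.13 -0.26 -0.87] [ 0.04 -0.   -0.01] [0.5465 0.2297 0.2789]
[ 0.79 -0.29 -0.21] [ 0.    0.01 -0.  ] [0.5465 0.2296 0.2791]
[ 0.02 -0.59 -0.22] [ 0.06  0.02 -0.03] [0.5466 0.2297 0.2792]
[-0.85  0.4  -0.09] [-0.01 -0.03 -0.01] [0.5466 0.2297 0.2793]
```

Request:
play_rows --motion "1 0 0 -0.05 0; 1 0 0 -0.09 0; 1 0 0 -0.108 0; 1 0 0 -0.108 0; 1 0 0 -0.108 0; 0 0 0 -0.108 0; 0 0 0 -0.108 0; 0 0 0 -0.108 0; 0 0 0 -0.108 0; 0 0 0 -0.108 0; 0 0 0 0 0; 0 0 0 0.1 0; 0 0 0 0.15 0;0 0 0 0.15 0; 0 -0.198 -0.418 0.15 0; 0 -0.198 -0.418 0.15 0; 0 -0.198 -0.418 0.15 0; 0 -0.198 -0.418 0.15 0; 0 -0.198 -0.418 0.15 0; 0 -0.198 -0.418 0.15 0"

```text
t: 10.3
ee_pos: [0.4455, 0.0168, 0.354]
ee_rot: [-1.987, -2.431, 0.003]
force: [0.6, 0.6, 0.6]
width: 0.998
grasp_force: 0.0
```

Request:
play_rows --motion "0 0 0 0 0; 0 0 0 0 0; 0 0 0 -0.12 0; 0 0 0 -0.2 0; 0 0 0 -0.258 0; 0 0 0 -0.258 0; 0 0 0 -0.258 0; 1 0 0 -0.258 0; 1 0 0 -0.258 0; 1 0 0 -0.258 0; 1 0 0 -0.258 0; 1 0 0 -0.258 0; 1 0 0 -0.258 0; 1 0 0 -0.22 0; 1 0 0 -0.15 0; 1 0 0 -0.15 0; 1 0 0 -0.15 0;1 0 0 -0.15 0; 1 0 0 -0.15 0; 1 0 0 -0.15 0"

```text
t: 12.3
ee_pos: [0.4473, 0.0207, 0.2789]
ee_rot: [-1.98, -2.438, 0.002]
force: [0.1, 0.9, -3.0]
width: 0.544
grasp_force: 64.6
```

Run:
```python
from h import *
for i in range(4):
    p,d=capture('side');s=sense();print(s['force'].round(2),s['torque'].round(2),s['ee_pos'].round(4))
cv2.imwrite('pics/t3.png',p[100:320,160:520,::-1].repeat(2,0).repeat(2,1))
```

```text
[ 0.78  0.14 -2.9 ] [0.03 0.01 0.01] [0.4474 0.0207 0.279 ]
[-0.23 -0.59 -1.98] [-0.01  0.03  0.01] [0.4475 0.0206 0.2791]
[-0.39  0.98 -3.08] [ 0.02 -0.02 -0.01] [0.4476 0.0207 0.2793]
[-0.54  0.39 -2.48] [ 0.02 -0.   -0.02] [0.4476 0.0207 0.2794]
```

View pics/t3.png

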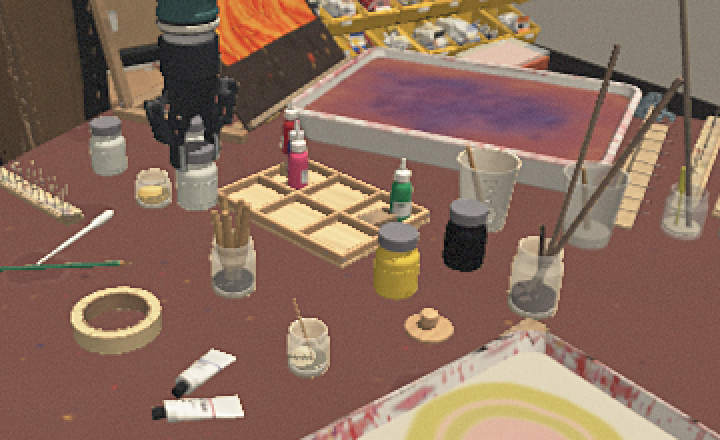

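Tub 3 (side view (258,190)) weighs about 2.6 N, so it is the full one. The other two still stand. I'm placing it in the middle back bay.

Request:
play_rows --motion "1 0 0 0.1 0; 1 0 0 0.16 0; 1 0.1 -0.01 0.16 0; 1 0.2 -0.02 0.16 0; 1 0.3 -0.03 0.16 0; 1 0.38 -0.036 0.16 0; 1 0.42 -0.04 0.16 0; 1 0.436 -0.041 0.16 0; 1 0.436 -0.041 0.16 0; 1 0.436 -0.041 0.16 0; 1 0.436 -0.041 0.08 0; 1 0.436 -0.041 0 0; 1 0.436 -0.041 -0.05 0; 1 0.436 -0.041 -0.08 0; 1 0.436 -0.041 -0.091 0; 1 0.436 -0.041 -0.091 0; 1 0.436 -0.041 -0.091 0; 1 0.436 -0.041 -0.091 0"

```text
t: 14.3
ee_pos: [0.6661, 0.0004, 0.2356]
ee_rot: [1.979, 2.438, 0.003]
force: [-0.1, -0.7, -2.5]
width: 0.544
grasp_force: 65.2
```

Request:
play_rows --motion "0 0 0 0 0; 0 0 0 0 0; 0 0 0 0 0; 0 0 0 0 0; 0 0 0 0 0; 0 0 0 0.06 0; 0 0 0 0.15 0; 0 0 0 0.24 0; 0 0 0 0.24 0; 0 -0.2 0.13 0.24 0; 0 -0.3 0.2 0.24 0; 0 -0.4 0.28 0.24 0; 0 -0.457 0.293 0.24 0; 0 -0.457 0.293 0.24 0; 0 -0.457 0.293 0.24 0; 0 -0.457 0.293 0.24 0; 0 -0.457 0.293 0.24 0; 0 -0.457 0.293 0.24 0"

```text
t: 16.1
ee_pos: [0.4382, 0.1461, 0.3544]
ee_rot: [1.981, 2.437, 0.001]
force: [1.3, -0.1, -0.4]
width: 0.996
grasp_force: 0.0
```

```bash
cat > look.py <<'E'
from h import *
import sys
p0=(.6238,-.0092,.219)
def fit(specs,tag):
    C=[]
    for n in ['scene','side']:
        p,d=capture(n);C.append(cloud(d,camera_params(n))[0])
        cv2.imwrite(f'pics/{n}_{tag}.png',p[:,:,::-1])
    for q,(x,y,lo,hi,R) in specs.items():
        o=[]
        for P in C:
            k=(np.hypot(P[:,0]-x,P[:,1]-y)<R+.012)&(P[:,2]>lo)&(P[:,2]<hi)
            if k.sum()<12: o.append(int(k.sum()));continue
            w=circ(P[k],R,(x,y));D=w-p0[:2];c,s=np.cos(p0[2]),np.sin(p0[2])
            o.append((int(k.sum()),w.round(4).tolist(),'caddy',np.round([D[0]*c+D[1]*s,-D[0]*s+D[1]*c],4).tolist(),'top',round(float(np.percentile(P[k,2],98)),3)))
        print(q,o)
    s=sense();print(s['t'],s['ee_pos'].round(4),s['force'].round(1))
E
python3 - <<'E'
from look import *
fit(dict(tub=(.6648,0,.06,.095,.024),low=(.4365,.146,.008,.04,.026)),'a')
E
```

```text
tub [(233, [0.6671, -0.0003], 'caddy', [0.0442, -0.0008], 'top', 0.092), (233, [0.6664, 0.0004], 'caddy', [0.0437, 0.0002], 'top', 0.089)]
low [(245, [0.4369, 0.1461], 'caddy', [-0.1487, 0.1922], 'top', 0.04), (237, [0.4365, 0.1465], 'caddy', [-0.149, 0.1927], 'top', 0.039)]
16.2 [0.4381 0.146  0.3542] [ 0.2 -0.3  0.5]
```

Request:
play_rows --motion "0 -0.002 0 -0.1 0; 0 -0.002 0 -0.2 0; 0 -0.002 0 -0.27 0; 0 -0.002 0 -0.322 0; 0 -0.002 0 -0.322 0; 0 -0.002 0 -0.322 0; 1 -0.002 0 -0.322 0; 1 -0.002 0 -0.322 0; 1 -0.002 0 -0.322 0; 1 -0.002 0 -0.322 0; 1 -0.002 0 -0.322 0; 1 -0.002 0 -0.322 0; 1 -0.002 0 -0.25 0; 1 -0.002 0 -0.15 0; 1 -0.002 0 -0.05 0; 1 -0.002 0 -0.05 0; 1 -0.002 0 -0.05 0"

```text
t: 17.9
ee_pos: [0.436, 0.1471, 0.3307]
ee_rot: [1.979, 2.44, 0.006]
force: [-0.9, 0.5, -2.6]
width: 0.565
grasp_force: 64.1
```

Request:
play_rows --motion "1 0.06 -0.07 0.02 0; 1 0.13 -0.15 0.02 0; 1 0.2 -0.23 0.02 0; 1 0.25 -0.29 0.02 0; 1 0.28 -0.32 0.02 0; 1 0.288 -0.332 0.02 0; 1 0.288 -0.332 0 0; 1 0.288 -0.332 -0.05 0; 1 0.288 -0.332 -0.12 0; 1 0.288 -0.332 -0.18 0; 1 0.288 -0.332 -0.23 0; 1 0.288 -0.332 -0.25 0; 1 0.288 -0.332 -0.261 0; 1 0.288 -0.332 -0.261 0; 1 0.288 -0.332 -0.261 0; 1 0.288 -0.332 -0.261 0"

```text
t: 19.5
ee_pos: [0.5774, -0.0179, 0.2007]
ee_rot: [-1.972, -2.434, 0.002]
force: [-15.0, 1.7, 27.7]
width: 0.568
grasp_force: 68.3
```

Request:
play_rows --motion "0.3 0 0 0 0; 0.3 0 0 0 0; 0.3 0 0 0 0; 0.3 0 0 0 0; 0.3 0 0 0 0; 0.3 0 0 0.06 0; 0.3 0 0 0.14 0; 0.3 0 0 0.24 0; 0.3 0 0 0.32 0; 0.3 0 0 0.32 0; 0.3 0 0 0.32 0"

```text
t: 20.6
ee_pos: [0.5803, -0.0192, 0.3595]
ee_rot: [1.979, 2.438, 0.003]
force: [-0.1, 0.1, 0.5]
width: 0.703
grasp_force: 0.0
```

Run:
```python
from look import *
fit(dict(tub=(.6648,0,.06,.095,.024),low=(.5799,-.019,.026,.045,.026),lid=(.5635,-.3203,.015,.028,.01),stick=(.4163,-.2945,.008,.045,.023)),'b')
s=sense();print(s['joints'].round(2))
```

```text
tub [(225, [0.6674, -0.0], 'caddy', [0.0445, -0.0005], 'top', 0.092), (238, [0.6665, 0.0005], 'caddy', [0.0437, 0.0002], 'top', 0.089)]
low [(160, [0.5779, -0.0182], 'caddy', [-0.0467, 0.0012], 'top', 0.044), (179, [0.5771, -0.0174], 'caddy', [-0.0474, 0.0022], 'top', 0.045)]
lid [(35, [0.5631, -0.3207], 'caddy', [-0.1269, -0.2909], 'top', 0.027), (38, [0.5637, -0.3203], 'caddy', [-0.1263, -0.2906], 'top', 0.028)]
stick [(290, [0.4167, -0.2946], 'caddy', [-0.2642, -0.2336], 'top', 0.044), (414, [0.4159, -0.2942], 'caddy', [-0.2648, -0.233], 'top', 0.044)]
20.7 [ 0.5797 -0.019   0.3574] [-0.9 -0.2  0.9]
[-0.48  0.44  0.59  1.85 -0.3   0.94  0.45]
```

Request:
play_rows --motion "0.5 0 -0.1 0 0; 0.5 -0.01 -0.2 0 0; 0.5 -0.02 -0.3 0 0; 0.5 -0.03 -0.4 0 0; 0.5 -0.033 -0.5 0 0; 0.5 -0.033 -0.58 0 0; 0.5 -0.033 -0.603 0 0; 0.5 -0.033 -0.603 0 0; 0.5 -0.033 -0.603 -0.08 0; 0.5 -0.033 -0.603 -0.11 0; 0.5 -0.033 -0.603 -0.11 0; 0.5 -0.033 -0.603 -0.11 0; 0.5 -0.033 -0.603 -0.11 0"

```text
t: 22.0
ee_pos: [0.5643, -0.3205, 0.3051]
ee_rot: [1.978, 2.438, 0.001]
force: [-0.1, 0.1, -0.2]
width: 0.499
grasp_force: 0.0
```

Run:
```python
from h import *
s=sense();e=s['ee_pos'];print(s['t'],e.round(4),s['width'],s['joints'].round(2))
for n in ['scene','side']:
    p,d=capture(n);P=cloud(d,camera_params(n))[0]
    D=P[:,:2]-e[:2];a=D@[np.cos(.207),np.sin(.207)];b=D@[-np.sin(.207),np.cos(.207)]
    k=(abs(a)<.06)&(abs(b)<.015)&(P[:,2]<e[2]-.1)&(P[:,2]>.07)
    print(n,k.sum(),'depth of tips',np.sort(e[2]-P[k,2])[-12:].round(4),'a',a[k].min().round(3),a[k].max().round(3),'b',b[k].min().round(3),b[k].max().round(3))
    cv2.imwrite(f'pics/{n}_c.png',p[:,:,::-1])
p=cv2.imread('pics/side_c.png')[130:300,220:460];cv2.imwrite('pics/c.png',cv2.resize(p,(720,510),interpolation=cv2.INTER_CUBIC))
```

```text
22.0 [ 0.5643 -0.3205  0.3051] 0.49889672918583094 [ 0.05  0.63  0.58  1.71 -0.42  0.92  1.01]
scene 150 depth of tips [0.1635 0.1636 0.1637 0.1638 0.1645 0.1646 0.1662 0.1673 0.1685 0.1689
 0.1699 0.1727] a -0.06 0.029 b -0.015 0.012
side 724 depth of tips [0.1693 0.1694 0.1697 0.1698 0.1702 0.1702 0.1705 0.1706 0.1707 0.1708
 0.1711 0.1719] a -0.06 0.058 b -0.015 0.013
```

View pics/c.png

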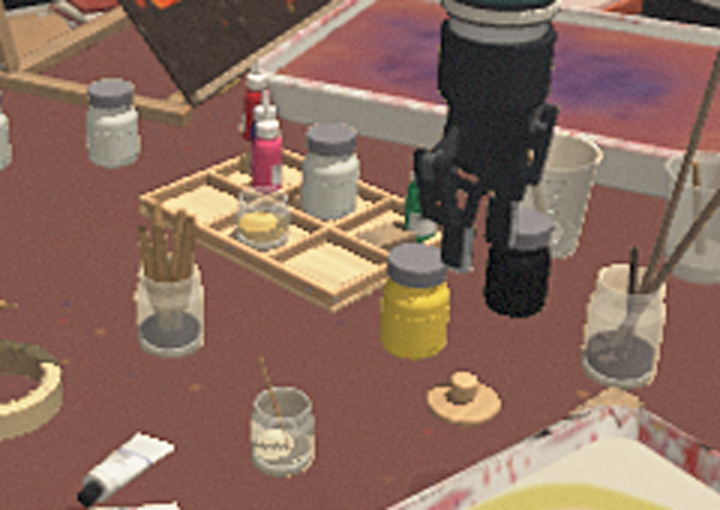

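Side-view crop: low jar stands in the middle front bay (zoom 262,215), full tub behind it (330,170), lid knob at (463,385). Picking the lid.

Request:
play_rows --motion "0.5 -0.002 0 -0.1 0; 0.5 -0.002 0 -0.18 0; 0.5 -0.002 0 -0.22 0; 0.5 -0.002 0 -0.228 0; 0.5 -0.002 0 -0.228 0; 0.5 -0.002 0 -0.228 0; 1 -0.002 0 -0.228 0; 1 -0.002 0 -0.228 0; 1 -0.002 0 -0.228 0; 1 -0.002 0 -0.228 0; 1 -0.002 0 -0.228 0; 1 -0.002 0 -0.228 0; 1 -0.002 0 -0.2 0; 1 -0.002 0 -0.1 0; 1 -0.002 0 0 0; 1 -0.002 0 0.02 0; 1 -0.002 0 0.02 0; 1 -0.002 0 0.02 0"

```text
t: 23.9
ee_pos: [0.5624, -0.3201, 0.3131]
ee_rot: [-1.979, -2.438, -0.001]
force: [-0.1, -0.5, -0.7]
width: 0.196
grasp_force: 58.9
```

Run:
```python
from h import *
s=sense();e=s['ee_pos'];print(s['t'],e.round(4),s['width'],s['grasp_force'])
for n in ['scene','side']:
    p,d=capture(n);P=cloud(d,camera_params(n))[0]
    D=P[:,:2]-e[:2]
    k=(np.hypot(*D.T)<.045)&(P[:,2]<e[2]-.18)&(P[:,2]>.08)
    o=least_squares(lambda q:np.maximum(np.hypot(P[k,0]-q[0],P[k,1]-q[1])-.0275,-.02)*(P[k,2]<e[2]-.18),e[:2]).x
    print(n,k.sum(),'disc z rel',np.percentile(P[k,2]-e[2],[2,50,98]).round(4),'ctr mm',P[k,:2].min(0)-e[:2],P[k,:2].max(0)-e[:2])
    for lo in (-.225,-.22,-.215,-.21,-.205,-.2,-.195,-.19,-.185): 
        m=k&(P[:,2]-e[2]>lo)&(P[:,2]-e[2]<lo+.005);print(lo,m.sum(),end=' ')
p=p[:,:,::-1][130:300,280:460];cv2.imwrite('pics/d.png',cv2.resize(p,(540,510)))
```

```text
23.9 [ 0.5624 -0.3201  0.3131] 0.19624455161422139 58.93729120529315
scene 60 disc z rel [-0.1845 -0.1813 -0.1802] ctr mm [-0.02738827 -0.0276449 ] [0.02537116 0.02665897]
-0.225 0 -0.22 0 -0.215 0 -0.21 0 -0.205 0 -0.2 0 -0.195 0 -0.19 1 -0.185 59 side 181 disc z rel [-0.1853 -0.1811 -0.1801] ctr mm [-0.02854545 -0.0271004 ] [0.02501547 0.02534635]
-0.225 0 -0.22 0 -0.215 0 -0.21 0 -0.205 0 -0.2 0 -0.195 0 -0.19 5 -0.185 176
```

View pics/d.png

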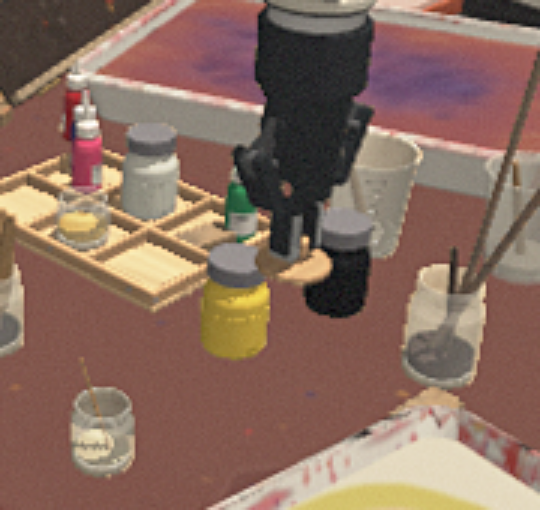

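Request:
play_rows --motion "1 0.003 0.08 0.04 0; 1 0.008 0.16 0.04 0; 1 0.013 0.24 0.04 0; 1 0.018 0.32 0.04 0; 1 0.022 0.4 0.04 0; 1 0.026 0.48 0.04 0; 1 0.03 0.55 0.04 0; 1 0.032 0.59 0.04 0; 1 0.033 0.605 0 0; 1 0.033 0.605 -0.05 0; 1 0.033 0.605 -0.1 0; 1 0.033 0.605 -0.12 0; 1 0.033 0.605 -0.12 0; 1 0.033 0.605 -0.12 0; 1 0.033 0.605 -0.12 0"

```text
t: 25.5
ee_pos: [0.5797, -0.0185, 0.2547]
ee_rot: [1.98, 2.438, 0.002]
force: [0.4, -0.3, -0.5]
width: 0.197
grasp_force: 58.9
```

Run:
```python
from look import *
fit(dict(low=(.5775,-.018,.026,.045,.026)),'e')
p=cv2.imread('pics/side_e.png')[150:260,230:350];cv2.imwrite('pics/e.png',cv2.resize(p,(600,550),interpolation=cv2.INTER_CUBIC))
```

```text
low [(128, [0.5787, -0.0174], 'caddy', [-0.0458, 0.0018], 'top', 0.044), (178, [0.5774, -0.0177], 'caddy', [-0.0471, 0.0018], 'top', 0.045)]
25.6 [ 0.5795 -0.0184  0.2547] [-0.7 -0.   0.4]
```

View pics/e.png

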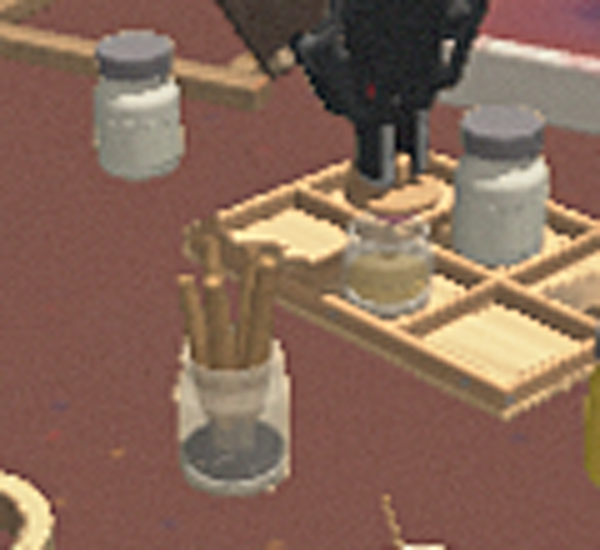

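Lid hovers over the jar's mouth (zoom 400,195), well centred; jar at (388,270). Lowering.

Request:
play_rows --motion "1 -0.001 0.002 0 0; 1 -0.001 0.002 -0.01 0; 1 -0.001 0.002 -0.02 0; 1 -0.001 0.002 -0.03 0; 1 -0.001 0.002 -0.036 0; 1 -0.001 0.002 -0.036 0; 1 -0.001 0.002 -0.036 0"

```text
t: 26.3
ee_pos: [0.5788, -0.0173, 0.2357]
ee_rot: [-1.98, -2.439, -0.0]
force: [-0.7, 1.0, 3.1]
width: 0.199
grasp_force: 59.3
```

Request:
play_rows --motion "0.6 0 0 0 0; 0.5 0 0 0 0; 0.5 0 0 0 0; 0.5 0 0 0 0; 0.5 0 0 0.04 0; 0.5 0 0 0.14 0; 0.3 0 0 0.24 0; 0.2 -0.06 -0.08 0.24 0; 0 -0.12 -0.16 0.24 0; 0 -0.18 -0.26 0.24 0; 0 -0.24 -0.36 0.24 0; 0 -0.3 -0.46 0.24 0; 0 -0.325 -0.54 0.24 0; 0 -0.325 -0.554 0.24 0; 0 -0.325 -0.554 0.24 0; 0 -0.325 -0.554 0.24 0; 0 -0.325 -0.554 0.24 0"

```text
t: 28.0
ee_pos: [0.4168, -0.2931, 0.3555]
ee_rot: [-1.977, -2.44, -0.001]
force: [0.0, 0.0, -0.1]
width: 1.002
grasp_force: 0.0
```

Run:
```python
from look import *
fit(dict(low=(.5778,-.018,.026,.042,.026),lid=(.5778,-.018,.059,.072,.01),disc=(.5778,-.018,.045,.056,.0275),stick=(.4163,-.2945,.008,.045,.023),brush=(.424,-.118,.008,.05,.0275)),'f')
print(sense()['joints'].round(2))
```

```text
low [(91, [0.579, -0.017], 'caddy', [-0.0455, 0.0021], 'top', 0.042), (79, [0.577, -0.0165], 'caddy', [-0.0473, 0.0031], 'top', 0.042)]
lid [(25, [0.5795, -0.0169], 'caddy', [-0.0449, 0.0021], 'top', 0.072), (26, [0.579, -0.0163], 'caddy', [-0.0452, 0.0028], 'top', 0.071)]
disc [(93, [0.5832, -0.0124], 'caddy', [-0.0403, 0.0057], 'top', 0.056), (86, [0.5767, -0.0119], 'caddy', [-0.0466, 0.0076], 'top', 0.056)]
stick [(285, [0.4165, -0.2943], 'caddy', [-0.2643, -0.2333], 'top', 0.045), (416, [0.4159, -0.2943], 'caddy', [-0.2649, -0.2331], 'top', 0.044)]
brush [(222, [0.4247, -0.1175], 'caddy', [-0.2179, -0.0625], 'top', 0.049), (332, [0.4236, -0.1174], 'caddy', [-0.2189, -0.0621], 'top', 0.049)]
28.1 [ 0.4169 -0.293   0.3555] [ 0.6 -0.2  1. ]
[-0.05  0.34  0.72  2.03 -0.29  0.88  1.05]
```

Request:
play_rows --motion "0 -0.002 -0.003 -0.1 0; 0 -0.002 -0.003 -0.2 0; 0 -0.002 -0.003 -0.27 0; 0 -0.002 -0.003 -0.31 0; 0 -0.002 -0.003 -0.319 0; 0 -0.002 -0.003 -0.319 0; 1 -0.002 -0.003 -0.319 0; 1 -0.002 -0.003 -0.319 0; 1 -0.002 -0.003 -0.319 0; 1 -0.002 -0.003 -0.319 0; 1 -0.002 -0.003 -0.319 0; 1 -0.002 -0.003 -0.319 0; 1 -0.002 -0.003 -0.25 0; 1 -0.002 -0.003 -0.15 0; 1 -0.002 -0.003 -0.05 0; 1 -0.002 -0.003 0 0; 1 -0.002 -0.003 0 0; 1 -0.002 -0.003 0 0"

```text
t: 29.9
ee_pos: [0.4151, -0.2953, 0.356]
ee_rot: [1.979, 2.439, 0.002]
force: [-1.1, 0.4, -2.0]
width: 0.502
grasp_force: 62.4
```

Request:
play_rows --motion "1 0.07 0.07 0 0; 1 0.14 0.14 0 0; 1 0.21 0.22 0 0; 1 0.28 0.29 0 0; 1 0.34 0.36 0 0; 1 0.366 0.388 0 0; 1 0.366 0.388 0 0; 1 0.366 0.388 0 0; 1 0.366 0.388 -0.08 0; 1 0.366 0.388 -0.16 0; 1 0.366 0.388 -0.23 0; 1 0.366 0.388 -0.27 0; 1 0.366 0.388 -0.29 0; 1 0.366 0.388 -0.298 0; 1 0.366 0.388 -0.302 0; 1 0.366 0.388 -0.302 0; 1 0.366 0.388 -0.302 0"

```text
t: 31.6
ee_pos: [0.5986, -0.1019, 0.2058]
ee_rot: [1.979, 2.438, 0.002]
force: [0.4, 0.1, -0.1]
width: 0.499
grasp_force: 62.4
```

Request:
play_rows --motion "1 0 0 -0.002 0; 1 0 0 -0.004 0; 1 0 0 -0.004 0"

```text
t: 31.9
ee_pos: [0.5985, -0.1016, 0.2039]
ee_rot: [1.98, 2.439, 0.002]
force: [-2.9, 0.9, 6.5]
width: 0.504
grasp_force: 63.3
```

Request:
play_rows --motion "0.35 0 0 0 0; 0.35 0 0 0 0; 0.35 0 0 0 0; 0.35 0 0 0 0; 0.35 0 0 0.05 0; 0.35 0 0 0.14 0; 0.35 0 0 0.24 0; 0.2 0 0 0.34 0; 0 0 0 0.352 0; 0 -0.1 -0.01 0.352 0; 0 -0.2 -0.02 0.352 0; 0 -0.28 -0.025 0.352 0; 0 -0.33 -0.03 0.352 0; 0 -0.348 -0.032 0.352 0; 0 -0.348 -0.032 0.352 0; 0 -0.348 -0.032 0.352 0; 0 -0.348 -0.032 0.352 0"

```text
t: 33.6
ee_pos: [0.4254, -0.1175, 0.3787]
ee_rot: [1.978, 2.439, -0.001]
force: [-0.1, 0.3, -0.5]
width: 1.003
grasp_force: 0.0
```

Run:
```python
from look import *
fit(dict(stick=(.598,-.1015,.026,.05,.023),brush=(.424,-.1175,.008,.05,.0275),neck=(.424,-.1175,.06,.068,.024),tops=(.424,-.1175,.1,.13,.02)),'g')
p=cv2.imread('pics/side_g.png')[150:280,230:400];cv2.imwrite('pics/g.png',cv2.resize(p,(680,520),interpolation=cv2.INTER_CUBIC))
```

```text
stick [(152, [0.5988, -0.1003], 'caddy', [-0.0442, -0.0835], 'top', 0.05), (191, [0.5984, -0.0996], 'caddy', [-0.0444, -0.0827], 'top', 0.05)]
brush [(214, [0.4246, -0.1179], 'caddy', [-0.218, -0.0628], 'top', 0.05), (332, [0.4235, -0.1174], 'caddy', [-0.219, -0.0621], 'top', 0.05)]
neck [(66, [0.4253, -0.1168], 'caddy', [-0.2171, -0.0619], 'top', 0.068), (82, [0.4233, -0.1171], 'caddy', [-0.2192, -0.0618], 'top', 0.068)]
tops [(126, [0.4219, -0.1198], 'caddy', [-0.2211, -0.0641], 'top', 0.121), (132, [0.4219, -0.1204], 'caddy', [-0.2213, -0.0647], 'top', 0.121)]
33.7 [ 0.4251 -0.1176  0.3786] [-0.8  0.7  0.1]
```

View pics/g.png

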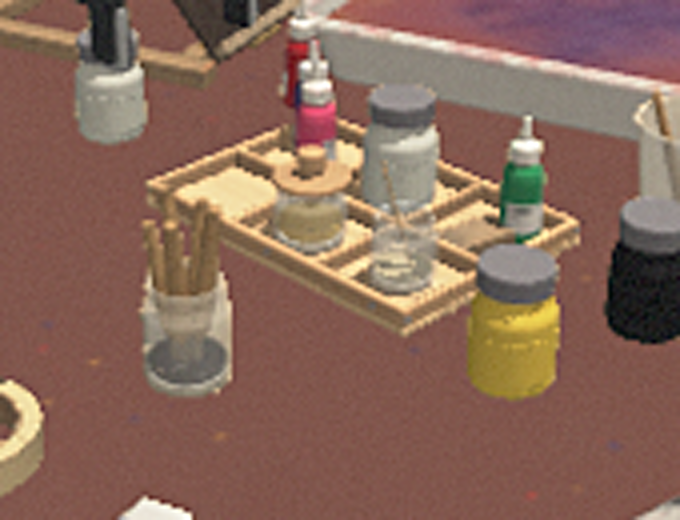

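Stick jar is in the right bay (zoom 402,255), lidded jar in the middle. Checking how the brushes splay before choosing the finger direction.

Run:
```python
from h import *
C=[]
for n in ['scene','side']: C.append(cloud(capture(n)[1],camera_params(n))[0])
P=np.vstack(C);D=P[:,:2]-[.424,-.1175];k=(np.hypot(*D.T)<.045)&(P[:,2]<.13)
for lo,hi in [(.075,.09),(.09,.105),(.105,.115),(.115,.125)]:
    m=k&(P[:,2]>lo)&(P[:,2]<hi);print(lo,m.sum())
    for a in np.arange(-.6,2.5,.3):
        t=D[m]@[np.cos(a),np.sin(a)];print('  %.1f: %.0f %.0f'%(a,1e3*np.percentile(t,1),1e3*np.percentile(t,99)),end='')
    print()
```

```text
0.075 173
  -0.6: -21 20  -0.3: -22 17  0.0: -21 13  0.3: -22 14  0.6: -23 16  0.9: -23 15  1.2: -21 14  1.5: -19 12  1.8: -21 12  2.1: -21 17  2.4: -21 20
0.09 189
  -0.6: -23 20  -0.3: -23 18  0.0: -23 18  0.3: -23 18  0.6: -24 18  0.9: -25 17  1.2: -23 18  1.5: -21 18  1.8: -22 17  2.1: -23 18  2.4: -22 22
0.105 135
  -0.6: -23 22  -0.3: -23 23  0.0: -23 25  0.3: -24 24  0.6: -26 25  0.9: -26 23  1.2: -24 21  1.5: -20 20  1.8: -23 20  2.1: -24 19  2.4: -22 22
0.115 61
  -0.6: -14 23  -0.3: -15 21  0.0: -20 18  0.3: -23 17  0.6: -25 16  0.9: -25 20  1.2: -23 22  1.5: -21 24  1.8: -24 24  2.1: -25 21  2.4: -24 16
```

Request:
play_rows --motion "0 -0.002 0 -0.08 0; 0 -0.002 0 -0.16 0; 0 -0.002 0 -0.23 0; 0 -0.002 0 -0.28 0; 0 -0.002 0 -0.293 0; 0 -0.002 0 -0.293 0; 0 -0.002 0 -0.293 0; 1 -0.002 0 -0.293 0; 1 -0.002 0 -0.293 0; 1 -0.002 0 -0.293 0; 1 -0.002 0 -0.293 0; 1 -0.002 0 -0.293 0; 1 -0.002 0 -0.293 0; 1 -0.002 0 -0.285 0; 1 -0.002 0 -0.26 0; 1 -0.002 0 -0.26 0; 1 -0.002 0 -0.26 0"

```text
t: 35.5
ee_pos: [0.4233, -0.1175, 0.2491]
ee_rot: [1.979, 2.439, 0.001]
force: [-0.8, 0.6, -3.6]
width: 0.52
grasp_force: 61.9
```

Request:
play_rows --motion "1 0 0 0.06 0; 1 0 0 0.14 0; 1 0 0 0.22 0; 1 0 0 0.26 0; 1 0.05 0.06 0.26 0; 1 0.1 0.13 0.26 0; 1 0.15 0.2 0.26 0; 1 0.2 0.27 0.26 0; 1 0.25 0.33 0.26 0; 1 0.277 0.361 0.26 0; 1 0.277 0.361 0.26 0; 1 0.277 0.361 0.24 0; 1 0.277 0.361 0.17 0; 1 0.277 0.361 0.1 0; 1 0.277 0.361 0.04 0; 1 0.277 0.361 0.01 0; 1 0.277 0.361 -0.008 0; 1 0.277 0.361 -0.016 0; 1 0.277 0.361 -0.016 0; 1 0.277 0.361 -0.016 0"

```text
t: 37.5
ee_pos: [0.5622, 0.0627, 0.2418]
ee_rot: [1.979, 2.438, 0.003]
force: [0.9, 0.0, -1.9]
width: 0.519
grasp_force: 63.1
```

Request:
play_rows --motion "1 0 0 -0.002 0; 1 0 0 -0.004 0; 1 0 0 -0.005 0; 1 0 0 -0.005 0"

```text
t: 37.9
ee_pos: [0.5621, 0.0628, 0.2397]
ee_rot: [1.98, 2.439, 0.003]
force: [-2.4, -0.3, 6.7]
width: 0.521
grasp_force: 64.3
```

Request:
play_rows --motion "0.25 0 0 0 0; 0.25 0 0 0 0; 0.25 0 0 0 0; 0.25 0 0 0 0; 0.25 0 0 0 0; 0.25 0 0 0.05 0; 0.25 0 0 0.14 0; 0.25 0 0 0.24 0; 0.25 0 0 0.34 0; 0.25 0 0 0.4 0; 0.25 0 0.1 0.4 0; 0.25 -0.1 0.2 0.4 0; 0.25 -0.2 0.3 0.4 0; 0.25 -0.2 0.4 0.4 0; 0.25 -0.2 0.5 0.4 0; 0.25 -0.2 0.5 0.4 0; 0.25 -0.2 0.5 0.4 0; 0.25 -0.2 0.5 0.4 0"

```text
t: 39.7
ee_pos: [0.4614, 0.3131, 0.4378]
ee_rot: [1.978, 2.44, -0.002]
force: [1.3, -0.8, -0.4]
width: 0.752
grasp_force: 0.0
```

Run:
```python
from look import *
fit(dict(brush=(.5616,.063,.026,.055,.0275),low=(.5778,-.018,.026,.042,.026),lid=(.5785,-.017,.059,.072,.01),stick=(.598,-.1015,.026,.05,.023),tub=(.6648,0,.06,.095,.024),t1=(.4237,.2897,.055,.076,.024),t2=(.5465,.2297,.055,.076,.024),drop=(.7055,.1945,.01,.05,.0155),twig=(.704,-.346,.01,.08,.029)),'z')
p=cv2.imread('pics/side_z.png')[130:280,200:420];cv2.imwrite('pics/z.png',cv2.resize(p,(770,525),interpolation=cv2.INTER_CUBIC))
```

```text
brush [(138, [0.5632, 0.0627], 'caddy', [-0.0436, 0.0833], 'top', 0.055), (172, [0.5619, 0.0634], 'caddy', [-0.0447, 0.0843], 'top', 0.054)]
low [(92, [0.5788, -0.0173], 'caddy', [-0.0456, 0.0018], 'top', 0.041), (102, [0.5777, -0.0165], 'caddy', [-0.0466, 0.0029], 'top', 0.042)]
lid [(27, [0.5805, -0.0177], 'caddy', [-0.0441, 0.0012], 'top', 0.072), (27, [0.5789, -0.017], 'caddy', [-0.0455, 0.0021], 'top', 0.072)]
stick [(150, [0.5986, -0.0999], 'caddy', [-0.0443, -0.0831], 'top', 0.049), (185, [0.5986, -0.0999], 'caddy', [-0.0443, -0.0831], 'top', 0.049)]
tub [(229, [0.6674, -0.0004], 'caddy', [0.0445, -0.0008], 'top', 0.091), (231, [0.6666, 0.0006], 'caddy', [0.0439, 0.0002], 'top', 0.089)]
t1 [(99, [0.4262, 0.2888], 'caddy', [-0.1282, 0.3338], 'top', 0.076), (96, [0.4252, 0.2893], 'caddy', [-0.129, 0.3345], 'top', 0.075)]
t2 [(92, [0.5475, 0.2295], 'caddy', [-0.0226, 0.2496], 'top', 0.076), (94, [0.5472, 0.2297], 'caddy', [-0.0229, 0.2498], 'top', 0.075)]
drop [(93, [0.7043, 0.1955], 'caddy', [0.123, 0.1823], 'top', 0.05), (48, [0.7046, 0.1947], 'caddy', [0.1232, 0.1815], 'top', 0.05)]
twig [(479, [0.7042, -0.3462], 'caddy', [0.0052, -0.3464], 'top', 0.079), (763, [0.7035, -0.3456], 'caddy', [0.0047, -0.3457], 'top', 0.079)]
39.8 [0.4622 0.3112 0.4382] [ 0.6 -0.8 -0.5]
```

View pics/z.png

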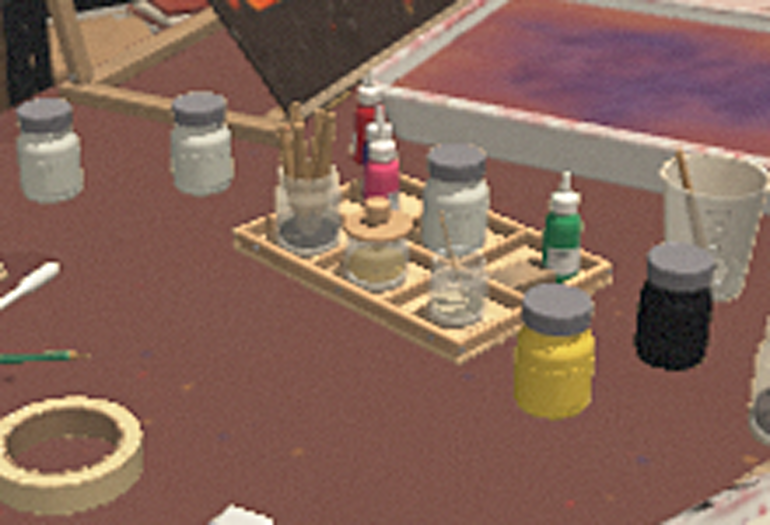

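The picture shows the brush jar (308,215), lidded low jar (377,245), stick jar (457,290) and full tub (455,200) all in their bays. The two empty tubs stand at (50,150) and (202,145).

```bash
python3 -c "
from workcell import *
print(job_done())"
```

```text
the job is handed in; nothing more can be done
None
```

The caddy is packed and the job is handed in at about 40 s of the 134 s allowed. In the final pictures all jars and the full tub stand in their bays with the lid on, and both empty tubs stand on the table. The call returned no verdict.

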